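Check the heel stop of an infant foot-length gauge with a square

TASK

Get the infant foot-length gauge ready and check it: press its sprung, hinged foot plate down until the catch snaps and the plate stays shut by itself, with nothing touching the gauge for a moment. Then take the small metal square standing on the desk, stand it on its foot on the closed foot plate and press it into the corner, so that its foot lies flat on the plate and the back of its upright blade lies flat against the upright heel stop. Finish still holding the square in the gripper, pressed there with a light steady push of several newtons both down on the plate and against the heel stop; do not let go, and leave the carton, label roll, vial and pen where they are.

Things in the scene. Friction and masses are not known exactly. Their poses are not given: they have to be found in the camera images.
- gauge: Infant foot-length gauge, fixed to the desk: a white open-topped housing 200 mm long (its x) by 100 mm wide (y), walls 30 mm high. Origin: centre of its underside, on the desk top; z up. +x is the heel-stop end, the hinge lies there too; the plate's free edge and the catch are at the -x end (nearer the robot).
- plate_hinge (a joint): Angle of the white hinged foot plate, rad: 0 = shut and level, 0.5 to 0.75 at the start. Hinge axis along gauge y at gauge x = 76, z = 30 mm. A weak spring (1 N at the free edge) pushes it open; in the last 0.07 rad a catch resists with 5 to 8 N near the free edge, then snaps over and holds the plate at 0. Until it snaps, the plate springs up when let go.
- foot_plate: Panel of the foot plate, 170 x 100 x 8 mm, turning with it. Origin on the hinge axis at the panel's underside; axes parallel to the gauge's when shut; it lies from x = -172 to -2, y = -50 to 50, z = 0 to 8 mm. Shut, its free edge is at gauge x = -96 mm and its flat top 38 mm above the desk.
- heel_stop: Upright aluminium heel stop, fixed to the gauge: a plate 10 mm thick, 92 mm wide (along the gauge's y), its top 93 mm above the desk. Axes parallel to the gauge's. Origin: centre of its lower edge, at gauge x = 87 mm, z = 25 mm. Its flat front face, looking to the gauge's -x, is at gauge x = 82 mm. Friction on stop and plate is 0.5 to 0.75: dragging the square on the plate can feel like touching.
- square: Loose metal L-shaped square, 0.2 kg, standing on its foot on the desk. Foot: bar 100 mm long (x), 20 wide (y), 30 high. Upright blade at the +x end: 8 mm thick, 20 wide, top 70 mm above the underside, its back flush at x = 50 mm. Origin: centre of the foot's underside; z up. Pinch the foot across its 20 mm. Home, its origin is at gauge x = 32, z = 38 mm, x axis along gauge x.
- square_back (a point): Point on the back face of the square's blade: 50 mm along the square's x from its origin, 15 mm above its underside.
- carton: Bystander: small carton 26 x 70 x 16 mm lying on the desk; origin under its centre.
- label_roll: Bystander: roll of labels, 67 mm across, 25 mm high, lying flat; origin under its centre.
- vial: Bystander: glass vial 16 mm across, 38 mm high, standing; origin under its centre.
- pen: Bystander: pen 142 mm long, 10 mm thick, lying on the desk; origin under its centre.
There are look-alikes about, which are no part of the job. What is shaped like the square but green or purple is not meant.

How it is judged:
On the way:
1. the foot plate is shut and stays shut on its catch with the robot and the square off the gauge (value of joint plate_hinge below 0.02 rad and contact force between each of the fingers, the arm, square and gauge below 0.2 N), for 0.3 s.
At the end, for the whole second after the job is handed in: plate shut (<0.02 rad); square on it, within 2 degrees of upright and of square to the heel stop, back within 3 mm of its face, within 38 mm of the gauge's middle; pressing 3.5 to 35 N on the plate, 1.5 to 35 N on the heel stop; still gripped, at rest (value of joint plate_hinge below 0.02 rad and z of square in the frame of gauge between 0.0355 and 0.0405 m and x of square_back in the frame of gauge between 0.079 and 0.084 m and y of square in the frame of gauge between -0.038 and 0.038 m and angle between square's own z axis and vertical below 0.035 rad and angle between the x axis of square and the x axis of gauge, either way round below 0.035 rad and contact force between square and foot_plate between 3.5 and 35 N and contact force between square and heel_stop between 1.5 and 35 N and contact force between the fingers and square above 3 N and linear speed of square below 0.01 m/s); the arm keeps its last pose, push and grip.
It fails at once if a bystander is moved more than 30 mm or the vial is tipped (distance of any of carton, label_roll, vial, pen from where it was at the start of the episode above 0.03 m or angle between vial's own z axis and vertical above 0.5 rad).
It fails at once if the square is jammed against the heel stop with more than 50 N (contact force between square and heel_stop above 50 N).
It also fails if it takes over 64 s, if anything falls off the work surface, if the arm or the gripper's body presses on something with over 40 N, if the wrist force passes 120 N, or if a joint passes its speed limit or range.

ROBOT

A 7-joint arm with a two-finger parallel gripper is mounted at the origin on a cart in front of the work surface, level with it; the furniture and walls round the work are solid. World frame = base frame: x ahead of the robot, y to its left, z up, the work surface at z = 0. Lengths are in m, angles in rad, forces in N, time in s.
With the tool pointing down it reaches from about 0.425 to 0.925 m from the base axis. Payload 6.8 kg.
Tool frame: the origin (TCP) lies on the mounting face of the last link; the fingertips stand 173 mm ahead of it and the grasp point (between the pads) lies 155 mm ahead of it; z points along the fingers, y is the line along which they close (so a half turn about z gives the same grasp; the last joint's range is limited). The gripper opens to 85 mm and grips with 20 to 120 N. Pads are 22 mm wide; open, the fingers measure 114 mm over their backs; the gripper's body (76 mm by 85 mm) begins 54 mm behind the grasp point. The pads swing forward as they close: fully open they stand 13 mm farther back than shut.
Start: joints at [-1.322, 0.477, 0.022, 1.555, -0.011, 1.109, -0.083], TCP at [0.236, 0.633, 0.405] pointing down, gripper open.
Joint ranges: [-2.96, 2.96], [-0.34, 2.1], [-1.41, 1.46], [0.24, 2.44], [-1.37, 4.51], [0.17, 1.92], [-2.96, 2.96]. Speed limits (rad/s): [2.39, 2.39, 3.14, 3.14, 3.14, 3.14, 3.14].

INTERFACE

Orientations are given as a rotation vector (axis times angle).
In Python, from bench import r gives the robot as it stands.
- The arm moves only by the tool carry_out, never from a script. Its argument "moves" is a list of rows, each a list of 5 numbers: the shift along the tool's x, y, z in m, then the turn about the tool's z in rad, then the finger opening in m, from 0 to 0.0854. In form: [[dx, dy, dz, roll, claw], ...]. A call has exactly 8 rows; each row is the pose to reach, as a shift and turn from the pose commanded when the call began, along the tool's axes at that moment; what a row does not reach only later rows make up. A row lasts 1/10 s, in which the tool goes at most 50 mm and 8.59 degrees, less where a joint would pass 70% of its speed; a pose out of reach is approached as far as the arm can. A call with a gripper value outside its range is refused whole. The fingers move at their own pace and stop on an object; "force" is the grip in N (left out, the last holds). Time passes only in rows, so rows that repeat a pose let the fingers close, or fill a call up. It gives the time, the measured TCP pose, the force, the opening and the grip force at its end, in the units of the state.
- r.get_obs(): the state, without advancing time (a new reading comes with each control period).
- r.grab_frame(name): name is "scene" or "side" or "wrist"; returns the picture (400x640x3 uint8, red, green, blue); there is no depth.
- r.calibration(name): a dict with "fx", "fy", "cx", "cy" (pixels), "k1" (the pictures are not rectified: a ray, as slopes to the right and down, at radius r is drawn at 1 + k1 r^2 times it, then the intrinsics apply), "rvec" (rotation vector, rad) and "tvec" (3), from world to camera coordinates, as OpenCV has them. Camera axes: x right, y down, z forward; pixel columns grow to the right and rows downward; lengths in m; the calibration is good to about 2 mm. A picture is of the moment at which its call begins: read the wrist's pose just before it. calibration takes no time and is no camera call; for the wrist camera it gives the pose at the moment of the call.
- r.hand_in(): hands the job in; it is judged then, once.
The state is a dict: "clock": time; "joints": joint angles; "qvel": joint speeds; "tau": joint torques, N m; "tcp_pos": TCP position; "orientation": TCP orientation; "contact_force": force on the tool from outside, world axes, zero at the start; "moment": the same for the moment, N m; "grip_width": finger opening in m; "gripper_force": force on a finger pad.
Only numpy, scipy, OpenCV 4.12 (cv2) and the standard library are available. Lean on these libraries where they do the work, as an engineer would, in place of code of your own. Each camera call takes 0.05 s, during which the arm holds its last target. There are 200 camera calls.

## Working session

There is one attempt and no reset: what is moved stays moved. The work goes in short steps, Python scripts to look and compute and a tool call to move; the robot and the scene stay as the last step left them, time stands still between calls to the robot, and variables do not carry over. Pictures are saved under pics/ and viewed, at most 10 in all, crops included, and the job is handed in when it is done.

Besides the shell and the picture viewer there is one more tool, called after "Request:" as name([rows], argument=value, ...), one row to a line, values as JSON. carry_out: Moves the arm, as the interface text tells. Its arguments: {"type":"object","properties":{"moves":{"type":"array","items":{"type":"array","items":{"type":"number"}}},"force":{"type":"number"}},"required":["moves"]}

```bash
mkdir -p pics
cat > h.py <<'E'
import numpy as np, cv2
from bench import r
def snap(n,f):
    im=r.grab_frame(n); cv2.imwrite(f'pics/{f}.png',im[:,:,::-1]); return im
def ray(c,px):
    K=np.array([[c['fx'],0,c['cx']],[0,c['fy'],c['cy']],[0,0,1]])
    p=(np.array(px,float)-[c['cx'],c['cy']])/[c['fx'],c['fy']]
    q=p.copy()
    for _ in range(20): q=p/(1+c['k1']*(q@q))
    R=cv2.Rodrigues(np.array(c['rvec'],float))[0]; t=np.array(c['tvec'],float)
    return -R.T@t, R.T@np.array([*q,1.])
def at(c,px,z):
    o,d=ray(c,px); return o+d*(z-o[2])/d[2]
def proj(c,P):
    R=cv2.Rodrigues(np.array(c['rvec'],float))[0]; q=R@np.array(P,float)+np.array(c['tvec'],float)
    s=q[:2]/q[2]; s=s*(1+c['k1']*(s@s)); return s*[c['fx'],c['fy']]+[c['cx'],c['cy']]
def tri(c1,p1,c2,p2):
    o1,d1=ray(c1,p1);o2,d2=ray(c2,p2)
    s=np.linalg.lstsq(np.stack([d1,-d2],1),o2-o1,rcond=None)[0]
    a,b=o1+d1*s[0],o2+d2*s[1]; return (a+b)/2,np.linalg.norm(a-b)
E
python3 - <<'E'
from h import *
for n in ['scene','side','wrist']:
    snap(n,n+'0'); print(n,r.calibration(n))
print(r.get_obs())
E
```

```text
scene {'fx': 444.33092852574737, 'fy': 444.33092852574737, 'cx': 319.60773129632054, 'cy': 189.08149287364066, 'k1': -0.1073817263604919, 'rvec': array([ 1.14324128, -2.25406047,  1.07356509]), 'tvec': array([0.31323233, 0.34738759, 0.9909453 ])}
side {'fx': 433.3228069429501, 'fy': 433.3228069429501, 'cx': 320.61220961843867, 'cy': 200.12221318689575, 'k1': 0.03915507026026782, 'rvec': array([ 2.05263787, -0.07422872,  0.05740992]), 'tvec': array([-0.56937606,  0.03270576,  1.27551329])}
wrist {'fx': 351.6444689143245, 'fy': 351.6444689143245, 'cx': 314.6608594836717, 'cy': 198.912438011573, 'k1': -0.0653560353600981, 'rvec': array([-2.38499399, -1.65579413, -0.22935328]), 'tvec': array([-0.67419989, -0.03515133,  0.37816395])}
{'clock': 0.15, 'joints': array([-1.32213872,  0.47764635,  0.02236661,  1.55622097, -0.01151657,
        1.10930373, -0.08308148]), 'qvel': array([ 0.00148319, -0.00314298, -0.00135006, -0.00180184, -0.00108115,
       -0.00082652, -0.00091844]), 'tau': array([ 2.30451282e-03, -5.96923006e+01,  1.61003083e+00, -2.81486446e+01,
        1.26321864e-02,  6.68881374e-03, -2.36688919e-06]), 'tcp_pos': array([0.23565939, 0.63230147, 0.40392646]), 'orientation': array([-5.57380321e-01, -3.09158763e+00,  2.26356767e-03]), 'contact_force': array([-0.03688671, -0.01101953, -0.42055891]), 'moment': array([ 0.02283975, -0.02497263, -0.06080718]), 'gripper_force': 0.0, 'grip_width': 0.08520678195399614}
```

View pics/scene0.png

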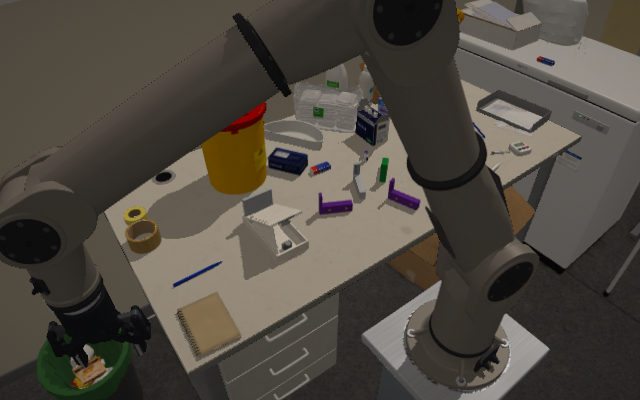

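View pics/side0.png

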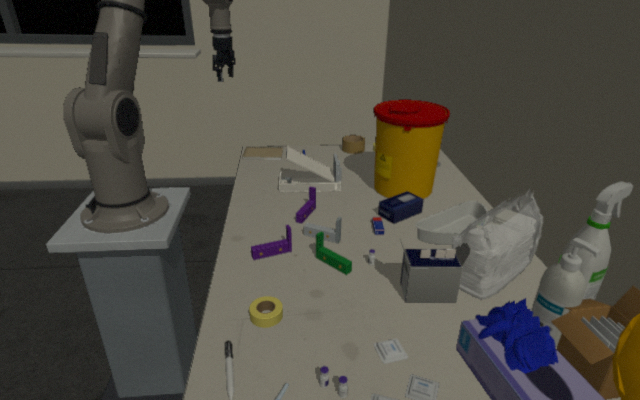

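The gauge is at scene (272,228) / side (310,170), its plate raised. The grey square is at scene (358,180) / side (323,231). The green and purple ones are decoys. I'll zoom in on both.

Run:
```python
from h import *
a=cv2.imread('pics/scene0.png');b=cv2.imread('pics/side0.png')
def crop(i,x,y,w,h): return cv2.resize(i[y:y+h,x:x+w],(400,300),interpolation=cv2.INTER_CUBIC)
o=np.vstack([np.hstack([crop(a,236,184,80,60+15-15),crop(a,330,150,80,60)]),np.hstack([crop(b,270,140,80,60),crop(b,290,200,80,60)])])
o[:300,:400]=cv2.resize(a[184:264,236:316],(400,400),interpolation=cv2.INTER_CUBIC)[:300]
cv2.imwrite('pics/c1.png',o)
sc,sd=r.calibration('scene'),r.calibration('side')
print(at(sd,(282,190),0),at(sd,(341,190),0),at(sd,(304,235),0),at(sd,(340,241),0))
```

```text
[0.45407972 0.11401128 0.        ] [0.64579081 0.10257753 0.        ] [ 0.51346851 -0.16352325  0.        ] [ 0.60694392 -0.19907975  0.        ]
```

View pics/c1.png

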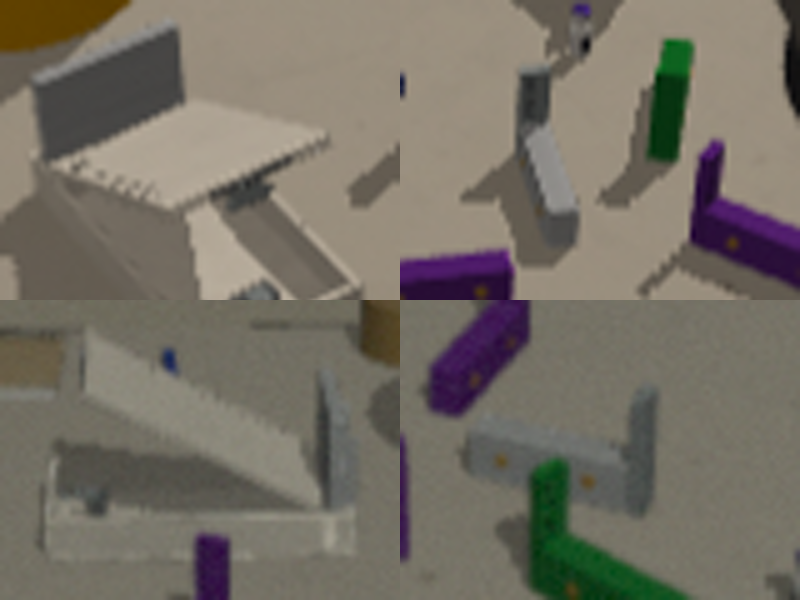

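Request:
carry_out([
  [-0.032,-0.03,0,0,0.085],
  [-0.064,-0.06,0,0,0.085],
  [-0.096,-0.09,0,0,0.085],
  [-0.128,-0.12,0,0,0.085],
  [-0.16,-0.15,0,0,0.085],
  [-0.192,-0.18,0,0,0.085],
  [-0.224,-0.21,0,0,0.085],
  [-0.256,-0.24,0,0,0.085],
])

```text
clock: 0.95
tcp_pos: [0.3922, 0.3164, 0.4046]
orientation: [-0.557, -3.092, -0.0]
contact_force: [0.2, -0.8, 0.0]
grip_width: 0.0848
gripper_force: 0.0
```

Request:
carry_out([
  [-0.032,-0.03,0,0,0.0],
  [-0.064,-0.06,0,0,0.0],
  [-0.096,-0.09,0,0,0.0],
  [-0.128,-0.12,0,0,0.0],
  [-0.16,-0.15,0,0,0.0],
  [-0.192,-0.18,0,0,0.0],
  [-0.224,-0.21,0,0,0.0],
  [-0.224,-0.21,0,0,0.0],
])

```text
clock: 1.75
tcp_pos: [0.5298, 0.0368, 0.4049]
orientation: [0.572, 3.087, -0.004]
contact_force: [-0.3, 0.5, 0.2]
grip_width: -0.0001
gripper_force: 0.0
```

Run:
```python
from h import *
o=r.get_obs(); c=r.calibration('wrist'); im=snap('wrist','w1'); print(o['tcp_pos'],o['orientation'],o['clock'],o['contact_force'])
print(ray(c,(320,200)))
import json; json.dump({k:np.array(v).tolist() for k,v in c.items()},open('w1.json','w'))
print('gauge c',proj(c,(0.553,0.158,0)),'sq',proj(c,(.564,-.172,0)))
cv2.imwrite('pics/w1b.png',cv2.resize(im[:,:,::-1],(800,500),interpolation=cv2.INTER_CUBIC))
```

```text
[0.52982994 0.03681403 0.40491251] [ 0.57193085  3.08705438 -0.00404406] 1.75 [-0.32902434  0.54446465  0.16465507]
(array([0.46498414, 0.06181324, 0.37287099]), array([ 0.26555087, -0.08847437, -0.9601537 ]))
gauge c [429.54606797 145.12595523] sq [160.14565914 255.13959548]
```

View pics/w1b.png

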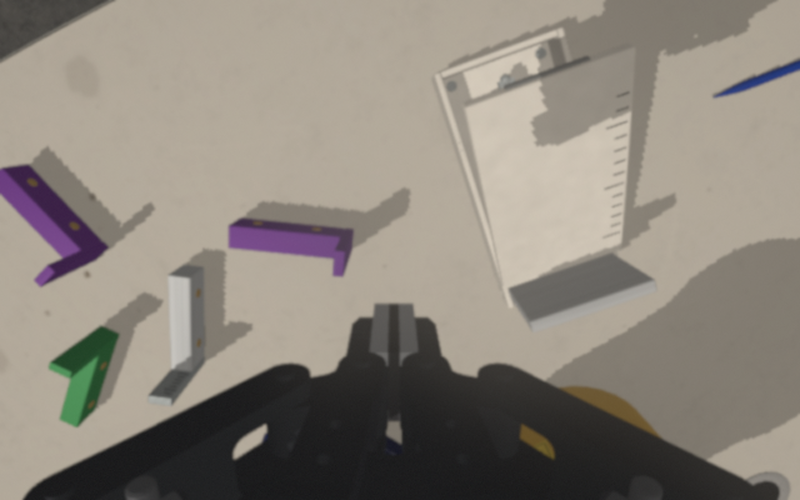

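Wrist view: gauge on the right, free edge and catch at the top near (500,55), heel stop at (580,290). The grey square is at (185,330), with its blade at the bottom (160,395). I'll fit both poses.

```bash
cat > fit.py <<'E'
from h import *; import json
from scipy.optimize import least_squares
c=json.load(open('w1.json')); sd=r.calibration('side')
W=lambda p:np.array(p)/1.25
def T(v,p):
    p=np.array(p)/1000; return [v[0]+np.cos(v[2])*p[0]-np.sin(v[2])*p[1],v[1]+np.sin(v[2])*p[0]+np.cos(v[2])*p[1],p[2]]
def fit(obs,v0):
    f=lambda v:np.concatenate([proj(cc,T(v,P))-px for cc,P,px in obs])
    s=least_squares(f,v0,loss='soft_l1'); print(np.round(s.x,4)); print(np.round(f(s.x).reshape(-1,2),1).tolist()); return s.x
Sg=lambda p:(270+p[0]/5,140+(p[1]-300)/5)
Ss=lambda p:(290+(p[0]-400)/5,200+(p[1]-300)/5)
g=fit([(c,(-100,-50,30),W((436,75))),(c,(-100,50,30),W((562,30))),(c,(82,-46,93),W((527,320))),(c,(82,46,93),W((652,278))),(c,(92,-46,93),W((532,329))),(c,(92,46,93),W((656,288))),
 (sd,(-100,-50,0),Sg((47,555))),(sd,(100,-50,0),Sg((353,557)))],[.55,.158,-.06])
s=fit([(c,(-50,-10,30),W((169,278))),(c,(-50,10,30),W((190,278))),(c,(-50,10,0),W((204,265))),(c,(50,-10,70),W((150,402))),(c,(50,10,70),W((171,404))),(c,(42,-10,30),W((171,371))),(c,(42,10,30),W((190,370))),
 (sd,(50,-10,0),Ss((645,517))),(sd,(-50,-10,0),Ss((468,473))),(sd,(50,-10,70),Ss((656,392)))],[.564,-.172,-.36])
def hp(a): # plate corner
    return [[76-172*np.cos(a)+8*np.sin(a),y,30+172*np.sin(a)+8*np.cos(a)] for y in(-50,50)]
a=least_squares(lambda a:np.concatenate([proj(c,T(g,p))-q for p,q in zip(hp(a[0]),[W((465,105)),W((636,48))])]),[.6]); print('angle',a.x,a.fun)
E
python3 fit.py
```

```text
[ 0.5417  0.1487 -0.019 ]
[[-3.3, -2.6], [0.1, -4.6], [0.4, 0.7], [1.8, 0.3], [-0.8, 3.2], [0.5, 2.4], [-1.6, 1.0], [-0.9, -0.6]]
[ 0.5587 -0.1751 -0.485 ]
[[-1.6, -2.7], [0.1, -0.5], [0.6, 0.9], [-1.2, 1.5], [0.8, 2.3], [-0.2, -1.0], [1.9, 2.0], [-1.9, -0.6], [-1.0, -0.1], [-3.4, 1.3]]
angle [0.51106868] [-1.56702871  1.75887748  0.86762692 -2.23088699]
```

Request:
carry_out([
  [0.02,0.023,0.022,0,0.0],
  [0.038,0.046,0.045,0,0.0],
  [0.057,0.069,0.067,0,0.0],
  [0.076,0.092,0.09,0,0.0],
  [0.076,0.092,0.12,0,0.0],
  [0.076,0.092,0.145,0,0.0],
  [0.076,0.092,0.165,0,0.0],
  [0.076,0.092,0.175,0,0.0],
])

```text
clock: 2.6
tcp_pos: [0.4879, 0.1571, 0.228]
orientation: [-0.554, -3.089, 0.002]
contact_force: [-0.3, -0.0, 1.7]
grip_width: 0.0001
gripper_force: 0.6
```

Request:
carry_out([
  [0,0,0.007,0,0.0],
  [0,0,0.012,0,0.0],
  [0,0,0.016,0,0.0],
  [0,0,0.019,0,0.0],
  [0,0,0.022,0,0.0],
  [0,0,0.023,0,0.0],
  [0,0,0.023,0,0.0],
  [0,0,0.023,0,0.0],
])

```text
clock: 3.4
tcp_pos: [0.4893, 0.1562, 0.2108]
orientation: [-0.558, -3.091, -0.004]
contact_force: [-15.2, -3.9, 49.8]
grip_width: -0.0002
gripper_force: 24.7
```

Request:
carry_out([
  [0,0,-0.02,0,0.0],
  [0,0,-0.05,0,0.0],
  [0,0,-0.1,0,0.0],
  [0,-0.02,-0.15,0,0.02],
  [-0.015,-0.06,-0.15,0,0.07],
  [-0.032,-0.1,-0.15,0,0.07],
  [-0.05,-0.14,-0.15,0,0.07],
  [-0.07,-0.18,-0.15,0,0.07],
])

```text
clock: 4.2
tcp_pos: [0.4919, -0.0388, 0.3577]
orientation: [0.556, 3.089, 0.002]
contact_force: [0.6, 0.3, 0.8]
grip_width: 0.0696
gripper_force: 0.0
```

Request:
carry_out([
  [-0.015,-0.03,0,0,0.07],
  [-0.03,-0.055,0,0,0.07],
  [-0.03,-0.055,0,0,0.07],
  [-0.03,-0.055,0,0,0.07],
  [-0.03,-0.055,0,0,0.07],
  [-0.03,-0.055,0,0,0.07],
  [-0.03,-0.055,0,0,0.07],
  [-0.03,-0.055,0,0,0.07],
])

```text
clock: 5.0
tcp_pos: [0.5009, -0.0985, 0.3567]
orientation: [-0.556, -3.092, -0.0]
contact_force: [0.3, -0.1, -1.0]
grip_width: 0.07
gripper_force: 0.0
```

Run:
```python
from h import *
o=r.get_obs(); c=r.calibration('wrist'); im=snap('wrist','w2'); print(o['tcp_pos'],o['orientation'],o['clock'],o['contact_force'])
import json; json.dump({k:np.array(v).tolist() for k,v in c.items()},open('w2.json','w'))
print('gauge c',proj(c,(0.543,0.149,0)),'sq',proj(c,(.56,-.174,0)))
cv2.imwrite('pics/w2b.png',cv2.resize(im[:,:,::-1],(800,500),interpolation=cv2.INTER_CUBIC))
```

```text
[ 0.50090812 -0.0985388   0.35668592] [-5.55696545e-01 -3.09202803e+00 -2.88780571e-04] 5.0 [ 0.27238613 -0.05991029 -1.03368975]
gauge c [575.4513799  127.83686701] sq [264.93529474 254.78644939]
```

View pics/w2b.png

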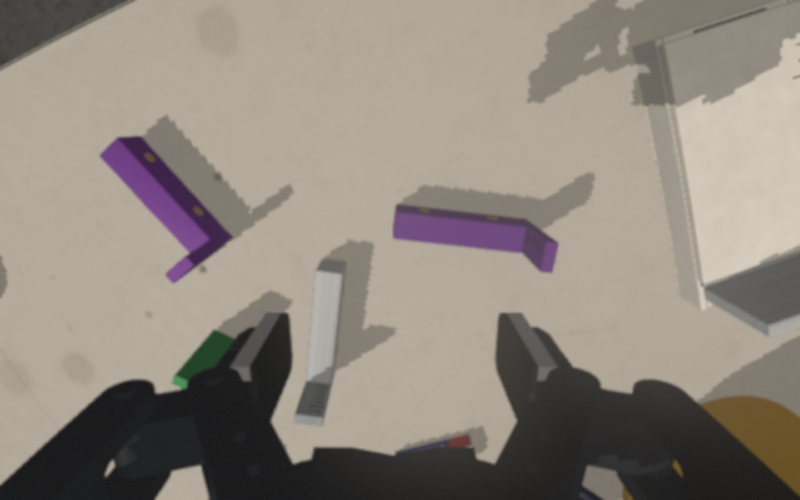

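The plate is shut at upper right. The square is at (325,340). I'll crop it for accurate corners.

Run:
```python
from h import *
a=cv2.imread('pics/w2.png')
o=np.hstack([cv2.resize(a[200:350,220:320],(400,600),interpolation=cv2.INTER_CUBIC),cv2.resize(a[0:280,500:640],(300,600),interpolation=cv2.INTER_CUBIC)])
cv2.imwrite('pics/c2.png',o)
```

```text
(no output)
```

View pics/c2.png

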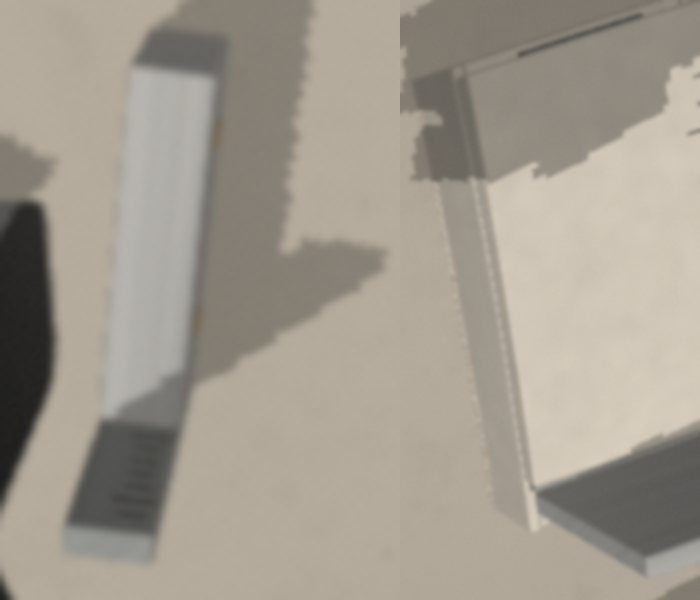

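```bash
cat > fit2.py <<'E'
from fit import *
c2=json.load(open('w2.json'))
print('---')
q=lambda p:(220+p[0]/4,200+p[1]/4)
G=lambda p:(500+(p[0]-400)/2.143,p[1]/2.143)
s=fit([(c2,P,np.array(q(p))) for P,p in [((-50,-10,0),(152,30)),((-50,10,0),(228,37)),((-50,-10,30),(131,67)),((-50,10,30),(216,76)),((42,-10,30),(101,416)),((42,10,30),(178,428)),((42,-10,70),(67,525)),((42,10,70),(153,537)),((50,-10,70),(62,555)),((50,10,70),(151,562))]],[.56,-.175,-.4])
g=fit([(c2,P,np.array(G(p))) for P,p in [((82,-46,93),(645,556)),((92,-46,93),(649,576)),((-100,-50,30),(455,70)),((-100,-50,0),(415,80)),((100,-50,30),(530,530)),((100,-50,0),(495,505)),((-96,-50,38),(466,75)),((82,-46,38),(537,492))]],[.54,.149,-.02])
E
python3 fit2.py
```

```text
[ 0.5417  0.1487 -0.019 ]
[[-3.3, -2.6], [0.1, -4.6], [0.4, 0.7], [1.8, 0.3], [-0.8, 3.2], [0.5, 2.4], [-1.6, 1.0], [-0.9, -0.6]]
[ 0.5587 -0.1751 -0.485 ]
[[-1.6, -2.7], [0.1, -0.5], [0.6, 0.9], [-1.2, 1.5], [0.8, 2.3], [-0.2, -1.0], [1.9, 2.0], [-1.9, -0.6], [-1.0, -0.1], [-3.4, 1.3]]
angle [0.51106868] [-1.56702871  1.75887748  0.86762692 -2.23088699]
---
[ 0.5586 -0.1755 -0.4905]
[[-0.5, -1.7], [1.0, -0.8], [-0.5, -1.0], [0.6, -0.4], [-0.8, 1.4], [0.6, 0.9], [-1.1, 0.2], [0.6, 0.0], [-0.4, 0.4], [0.4, 1.5]]
[ 0.5424  0.1496 -0.0228]
[[1.1, 0.3], [0.0, 2.0], [-1.1, -3.2], [-1.6, -1.8], [0.4, 1.3], [-2.2, 1.1], [0.6, -2.2], [4.6, 4.0]]
```

Request:
carry_out([
  [-0.025,-0.017,0.01,0.1325,0.045],
  [-0.049,-0.034,0.02,0.1325,0.045],
  [-0.073,-0.051,0.03,0.1325,0.045],
  [-0.073,-0.051,0.05,0.1325,0.045],
  [-0.073,-0.051,0.08,0.1325,0.045],
  [-0.073,-0.051,0.095,0.1325,0.045],
  [-0.073,-0.051,0.1,0.1325,0.045],
  [-0.073,-0.051,0.1,0.1325,0.045],
])

```text
clock: 5.85
tcp_pos: [0.5514, -0.1723, 0.2565]
orientation: [-0.76, -3.047, 0.0]
contact_force: [0.3, 0.3, 0.7]
grip_width: 0.0451
gripper_force: 0.0
```

Run:
```python
from h import *
o=r.get_obs(); c=r.calibration('wrist'); im=snap('wrist','w3'); print(o['tcp_pos'],o['orientation'],o['clock'])
from scipy.spatial.transform import Rotation as R
print(R.from_rotvec(o['orientation']).as_matrix().round(4))
im=im.copy()
s=(.5586,-.1755,-.488)
for P in [(-50,-10,0),(-50,10,0),(-50,-10,30),(-50,10,30),(42,-10,30),(42,10,30),(50,-10,70),(50,10,70)]:
    w=(s[0]+(np.cos(s[2])*P[0]-np.sin(s[2])*P[1])/1e3,s[1]+(np.sin(s[2])*P[0]+np.cos(s[2])*P[1])/1e3,P[2]/1e3)
    u=proj(c,w); cv2.circle(im,tuple(int(v) for v in u.round()),2,(255,0,0),1)
cv2.imwrite('pics/w3b.png',im[:,:,::-1])
```

```text
[ 0.55144178 -0.17227263  0.2565023 ] [-7.60345063e-01 -3.04729096e+00  7.02139244e-05] 5.85
[[-8.828e-01  4.698e-01 -9.000e-04]
 [ 4.698e-01  8.828e-01  2.000e-04]
 [ 8.000e-04 -3.000e-04 -1.000e+00]]
```

View pics/w3b.png

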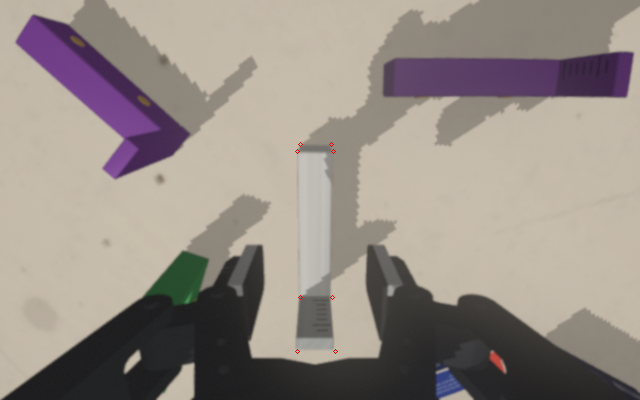

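The fit lies within about 1 px of the square and the fingers straddle it. Descending to grip.

Request:
carry_out([
  [0,0,0.02,0,0.038],
  [0,0,0.045,0,0.038],
  [0,0,0.065,0,0.038],
  [0,0,0.0785,0,0.038],
  [0,0,0.0785,0,0.038],
  [0,0,0.0785,0,0.01],
  [0,0,0.0785,0,0.01],
  [0,0,0.0785,0,0.01],
], force=70)

```text
clock: 6.7
tcp_pos: [0.552, -0.1728, 0.1795]
orientation: [0.761, 3.046, 0.0]
contact_force: [-0.7, 0.2, 6.3]
grip_width: 0.0185
gripper_force: 69.8
```

Request:
carry_out([
  [0,0,0,0,0.01],
  [0,0,0,0,0.01],
  [0,0,-0.015,0,0.01],
  [0,0,-0.04,0,0.01],
  [0,0,-0.07,0,0.01],
  [0,0,-0.1,0,0.01],
  [0,0,-0.12,0,0.01],
  [0,0,-0.12,0,0.01],
], force=70)

```text
clock: 7.5
tcp_pos: [0.5524, -0.1729, 0.3019]
orientation: [0.76, 3.042, 0.001]
contact_force: [0.8, 0.7, -2.1]
grip_width: 0.0188
gripper_force: 69.0
```

Run:
```python
from h import *
o=r.get_obs(); print(o['tcp_pos'],o['orientation'],o['clock'],o['contact_force'],o['grip_width'],o['gripper_force'])
from scipy.spatial.transform import Rotation as R
M=R.from_rotvec(o['orientation']).as_matrix()
g=np.array([.542,.149]);y=-.021
for gx in(.016,):  # tcp at square x=-8: home gx=32-8=24, stand off 8mm
    t=np.array([g[0]+gx*np.cos(y),g[1]+gx*np.sin(y),.30])
    print(t,M.T@(t-o['tcp_pos']))
print(M[:,0],np.arctan2(M[1,0],M[0,0]))
```

```text
[ 0.55236221 -0.17293025  0.30189542] [7.59786386e-01 3.04202404e+00 1.17661214e-03] 7.5 [ 0.75275821  0.68647043 -2.12975215] 0.018840775833670137 69.02233958244324
[0.55799647 0.14866402 0.3       ] [0.14624982 0.28647226 0.00168709]
[-0.8825448   0.47019309 -0.00575597] 2.652074279822156
```

Request:
carry_out([
  [0.015,0.028,0,-0.06,0.01],
  [0.035,0.07,0,-0.13,0.01],
  [0.056,0.11,0,-0.2,0.01],
  [0.077,0.15,0,-0.27,0.01],
  [0.097,0.19,0,-0.34,0.01],
  [0.118,0.23,0,-0.41,0.01],
  [0.136,0.267,0,-0.467,0.01],
  [0.146,0.286,0,-0.467,0.01],
])

```text
clock: 8.3
tcp_pos: [0.556, 0.1532, 0.2974]
orientation: [-0.025, -3.14, -0.003]
contact_force: [0.0, 0.2, -2.4]
grip_width: 0.0191
gripper_force: 69.0
```

Request:
carry_out([
  [0,0,0.01,0,0.01],
  [0,0,0.02,0,0.01],
  [0,0,0.035,0,0.01],
  [0,0,0.045,0,0.01],
  [0,0,0.05,0,0.01],
  [0,0,0.05,0,0.01],
  [0,0,0.05,0,0.01],
  [0,0,0.05,0,0.01],
])

```text
clock: 9.1
tcp_pos: [0.5574, 0.1485, 0.2487]
orientation: [0.036, 3.14, 0.001]
contact_force: [-0.2, -0.2, -0.6]
grip_width: 0.0188
gripper_force: 69.0
```

Run:
```python
from h import *; import json
o=r.get_obs(); c=r.calibration('wrist'); im=snap('wrist','w4'); print(o['tcp_pos'],o['orientation'],o['clock'],o['contact_force'])
json.dump({k:np.array(v).tolist() for k,v in c.items()},open('w4.json','w'))
from scipy.spatial.transform import Rotation as R
M=R.from_rotvec(o['orientation']).as_matrix(); print(M.round(4),np.arctan2(M[1,0],M[0,0])-np.pi)
b=snap('side','s4')
o2=np.vstack([cv2.resize(im[:,:,::-1],(640,400)),cv2.resize(b[125:200,250:370,::-1],(320,200),interpolation=cv2.INTER_CUBIC).repeat(1,0) if 0 else np.hstack([cv2.resize(b[130:205,250:370,::-1],(320,200),interpolation=cv2.INTER_CUBIC),np.zeros((200,320,3),np.uint8)])])
cv2.imwrite('pics/w4b.png',o2)
```

```text
[0.5573697  0.14849386 0.24872366] [3.55356089e-02 3.14040911e+00 6.37441742e-04] 9.1 [-0.19951301 -0.17635633 -0.62388058]
[[-9.997e-01  2.260e-02  1.000e-03]
 [ 2.260e-02  9.997e-01  4.000e-04]
 [-1.000e-03  4.000e-04 -1.000e+00]] -0.02263043526221553
```

View pics/w4b.png

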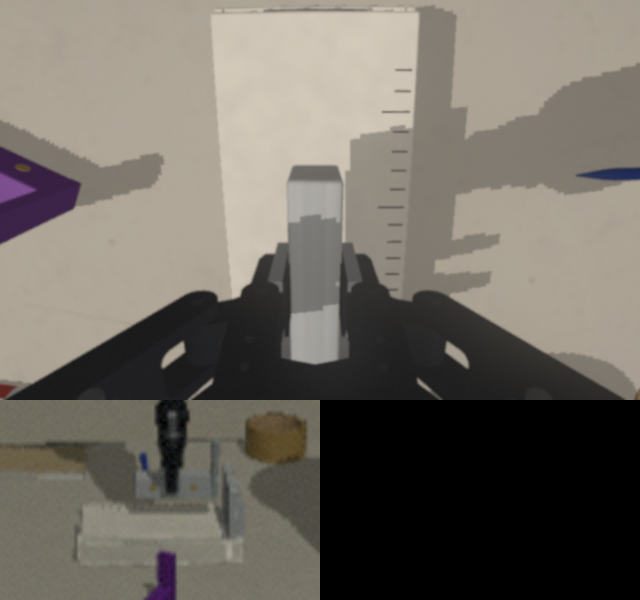

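Run:
```python
from h import *; import json
c=json.load(open('w4.json')); im=cv2.imread('pics/w4.png'); g=cv2.GaussianBlur(cv2.cvtColor(im,6),(3,3),0).astype(float)
# left plate edge: strongest horizontal gradient per row near expected line
P=[]
for v in range(30,285,5):
    x0=int(212+(v-14)*20/281); w=g[v,x0-8:x0+9]; d=np.diff(w); P.append(at(c,(x0-8+d.argmax()+.5,v),.038))
P=np.array(P); f=np.polyfit(P[:,0],P[:,1],1)
for _ in range(3):
    k=abs(np.polyval(f,P[:,0])-P[:,1])<.0015; f=np.polyfit(P[k,0],P[k,1],1)
print('left edge slope',f[0],k.sum(),np.polyval(f,.542))
# foot edges of square (top, z = tcp-.178+.03)
z=.2487-.178+.03
for x0,sgn in((288,1),(342,-1)):
    Q=[]
    for v in range(185,235,3):
        w=g[v,x0-7:x0+8]; d=abs(np.diff(w)); Q.append(at(c,(x0-7+d.argmax()+.5,v),z))
    Q=np.array(Q); ff=np.polyfit(Q[:,0],Q[:,1],1); print('foot edge',ff[0],np.polyval(ff,.5),(np.polyval(ff,Q[:,0])-Q[:,1]).std())
A,B=at(c,(212,13.5),.038),at(c,(417,10),.038); print(A,B,(B-A)[0]/(B-A)[1])
A,B=at(c,(288,181),z),at(c,(342,181),z); print('foot end',A,B)
```

```text
left edge slope -0.014901243218878398 51 0.10041983235354554
foot edge -0.00183511142035544 0.1396087581607513 9.41627036056028e-05
foot edge -0.021812516679398646 0.15943789715426332 9.953250870585314e-05
[0.44734749 0.10293851 0.038     ] [0.44802568 0.19913562 0.038     ] 0.007049940692748193
foot end [0.51455    0.14054151 0.1007    ] [0.51497517 0.15881983 0.1007    ]
```

Request:
carry_out([
  [0,0,0.01,0,0.01],
  [0,0,0.02,0,0.01],
  [0,0,0.026,0,0.01],
  [0,0,0.029,0,0.01],
  [0,0,0.031,0,0.01],
  [0,0,0.032,0,0.01],
  [0,0,0.032,0,0.01],
  [0,0,0.032,0,0.01],
])

```text
clock: 10.0
tcp_pos: [0.5566, 0.1484, 0.2174]
orientation: [-0.035, -3.14, -0.0]
contact_force: [-7.3, -2.1, 13.4]
grip_width: 0.0188
gripper_force: 71.4
```

Request:
carry_out([
  [0,0,-0.001,0,0.01],
  [-0.001,0,-0.001,0,0.01],
  [-0.002,0,-0.001,0,0.01],
  [-0.003,0,-0.001,0,0.01],
  [-0.004,0,-0.001,0,0.01],
  [-0.005,0,-0.001,0,0.01],
  [-0.006,0,-0.001,0,0.01],
  [-0.006,0,-0.001,0,0.01],
])

```text
clock: 10.8
tcp_pos: [0.5625, 0.1487, 0.2174]
orientation: [-0.035, -3.139, -0.0]
contact_force: [-6.9, -0.6, 8.8]
grip_width: 0.0184
gripper_force: 70.5
```

Request:
carry_out([
  [-0.001,0,0,0,0.01],
  [-0.002,0,0,0,0.01],
  [-0.0025,0,0,0,0.01],
  [-0.003,0,0,0,0.01],
  [-0.0035,0,0,0,0.01],
  [-0.004,0,0,0,0.01],
  [-0.004,0,0,0,0.01],
  [-0.004,0,0,0,0.01],
])

```text
clock: 11.6
tcp_pos: [0.5664, 0.1487, 0.2174]
orientation: [-0.034, -3.139, -0.0]
contact_force: [-6.2, 0.5, 7.7]
grip_width: 0.019
gripper_force: 70.5
```

Request:
carry_out([
  [-0.0005,0,0,0,0.01],
  [-0.001,0,0,0,0.01],
  [-0.0015,0,0,0,0.01],
  [-0.002,0,0,0,0.01],
  [-0.002,0,0,0,0.01],
  [-0.002,0,0,0,0.01],
  [-0.002,0,0,0,0.01],
  [-0.002,0,0,0,0.01],
])

```text
clock: 12.4
tcp_pos: [0.5681, 0.1486, 0.2174]
orientation: [-0.034, -3.138, -0.0]
contact_force: [-8.1, 0.0, 8.9]
grip_width: 0.0186
gripper_force: 70.6
```

Request:
carry_out([
  [-0.0005,0,0,0,0.01],
  [-0.001,0,0,0,0.01],
  [-0.001,0,0,0,0.01],
  [-0.001,0,0,0,0.01],
  [-0.001,0,0,0,0.01],
  [-0.001,0,0,0,0.01],
  [-0.001,0,0,0,0.01],
  [-0.001,0,0,0,0.01],
])

```text
clock: 13.2
tcp_pos: [0.5685, 0.1486, 0.2174]
orientation: [-0.034, -3.137, -0.0]
contact_force: [-10.6, -0.5, 12.9]
grip_width: 0.0186
gripper_force: 71.1
```

Request:
carry_out([
  [-0.0005,0,0,0,0.01],
  [-0.001,0,0,0,0.01],
  [-0.0015,0,0,0,0.01],
  [-0.0015,0,0,0,0.01],
  [-0.0015,0,0,0,0.01],
  [-0.0015,0,0,0,0.01],
  [-0.0015,0,0,0,0.01],
  [-0.0015,0,0,0,0.01],
])

```text
clock: 14.0
tcp_pos: [0.569, 0.1487, 0.2174]
orientation: [-0.034, -3.134, 0.0]
contact_force: [-15.5, 0.2, 17.1]
grip_width: 0.0187
gripper_force: 71.7
```

Run:
```python
from h import *; import json
o=r.get_obs(); c=r.calibration('wrist'); im=snap('wrist','w5'); print(o)
b=snap('side','s5'); json.dump({k:np.array(v).tolist() for k,v in c.items()},open('w5.json','w'))
o2=np.vstack([np.hstack([cv2.resize(im[100:300,200:440,::-1],(400,333),interpolation=cv2.INTER_CUBIC),cv2.resize(im[0:200,200:440,::-1],(400,333),interpolation=cv2.INTER_CUBIC)]),cv2.resize(b[150:200,265:365,::-1],(500,250),interpolation=cv2.INTER_CUBIC) if 0 else np.hstack([cv2.resize(b[150:200,265:365,::-1],(520,260),interpolation=cv2.INTER_CUBIC),np.zeros((260,280,3),np.uint8)])])
cv2.imwrite('pics/w5b.png',o2)
```

```text
{'clock': 14.0, 'joints': array([-0.52966301,  0.58396131,  0.22282564,  1.91404072, -0.20122116,
        0.67237034,  1.36557732]), 'qvel': array([ 4.80102197e-04, -6.33086865e-05,  2.23982433e-04,  1.89797638e-04,
        3.91240674e-04,  1.34115682e-03, -1.35119081e-04]), 'tau': array([ 2.18643375e+00, -4.84907770e+01,  6.89842343e+00, -2.34080225e+01,
        5.27394991e-01, -4.21955600e+00,  3.48680187e-02]), 'tcp_pos': array([0.56897239, 0.14866694, 0.2173782 ]), 'orientation': array([-3.37714588e-02, -3.13358500e+00,  6.39941136e-05]), 'contact_force': array([-15.49223798,   0.15473148,  17.07207749]), 'moment': array([ 0.00399668,  2.74240368, -0.03431127]), 'gripper_force': 71.74249649047852, 'grip_width': 0.018685216747375076}
```

View pics/w5b.png

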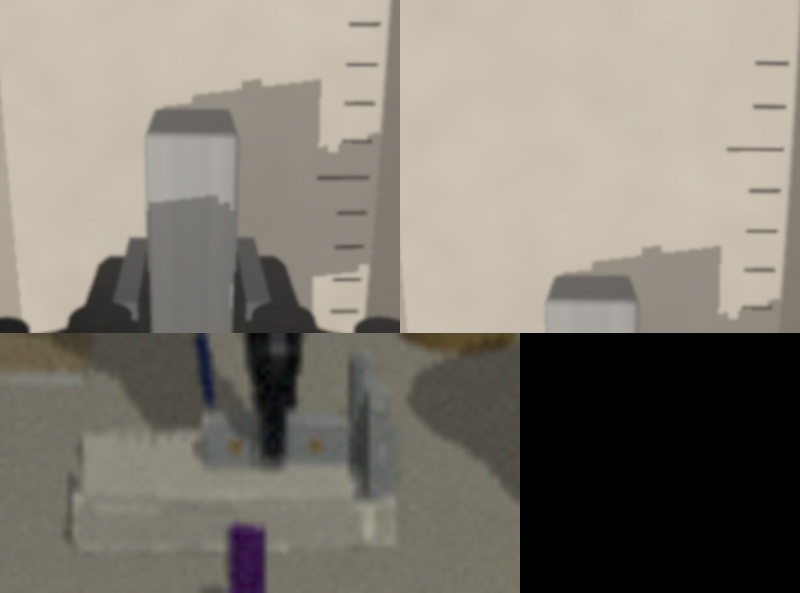

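Request:
carry_out([
  [0,0,-0.0005,0,0.01],
  [-0.0005,0,-0.0005,0,0.01],
  [-0.001,0,-0.0005,0,0.01],
  [-0.001,0,-0.0005,0,0.01],
  [-0.001,0,-0.0005,0,0.01],
  [-0.001,0,-0.0005,0,0.01],
  [-0.001,0,-0.0005,0,0.01],
  [-0.001,0,-0.0005,0,0.01],
])

```text
clock: 14.9
tcp_pos: [0.5693, 0.1487, 0.2174]
orientation: [-0.033, -3.132, 0.001]
contact_force: [-17.5, -0.2, 16.2]
grip_width: 0.0192
gripper_force: 71.5
```

```bash
python3 -c "
from bench import r
print(r.hand_in())"
```

```text
the job is handed in; nothing more can be done
None
```

I've handed the job in: the plate is latched shut and the square is still gripped (about 71 N), pressed into the corner with about 16 N down and 17 N towards the heel stop at the wrist; no verdict came back.

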